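# Reverse a row of stripped parts for reassembly

### The arm

A 6-joint arm with a two-finger parallel gripper is mounted at the origin on a cart in front of the work surface, level with it; the furniture and walls round the work are solid. World frame = base frame: x ahead of the robot, y to its left, z up, the work surface at z = 0. Lengths are in mm, angles in rad, forces in N, time in s.
With the tool pointing down it reaches from about 300 to 775 mm from the base axis. Payload 14.6 kg.
Tool frame: the origin (TCP) lies midway between the tips of the shut fingers; the grasp point (between the pads) lies 19 mm behind it (manip.hold_point_z is the distance from the TCP to the grasp point, in mm); z points along the fingers, y is the direction in which the jaws open and shut (so a half turn about z gives the same grasp; the last joint's range is limited). The gripper opens to 94 mm and grips with 3 to 60 N. Pads are 16 mm wide; open, the fingers measure 119 mm over their backs; the gripper's body (75 mm by 177 mm) begins 78 mm behind the grasp point.
Start: joints at [1.169, 0.3, 1.521, -0, 1.321, -0.067], TCP at [180.716, 519.452, 205.446] pointing down, gripper open.
Joint ranges: [-3.03, 3.03], [-0.79, 2.21], [0.23, 2.52], [-1.04, 4.18], [0, 3.07], [-2.55, 2.55]. Speed limits (rad/s): [2.22, 2.22, 2.57, 3.14, 3.14, 3.14].

### API

Orientations are given as [roll, pitch, yaw] about the fixed x, y, z axes, in that order (R = Rz(yaw) Ry(pitch) Rx(roll)).
In Python, from cell import manip gives the robot as it stands.
- The arm moves only by the shell command python3 -m crank 'ROWS' [OPENING] [FORCE]. ROWS is JSON, a list of rows, each an object with "offset": the shift along the world's x, y, z in m, a list of three; "spin": the turn about the world's z in degrees. In form: [{"offset": [dx, dy, dz], "spin": spin}, ...]. A call has exactly 8 rows; each row is the pose to reach, as a shift and turn from the pose measured when the call began; what a row does not reach only later rows make up. A row lasts 1/12 s, in which the tool goes at most 41.7 mm and 7.16 degrees, less where a joint would pass 70% of its speed; a pose out of reach is approached as far as the arm can. A call with a gripper value outside its range is refused whole. OPENING is the opening, from 0 (shut) to 1 (fully open), set as the call begins (- or left out, the last holds). The fingers move at their own pace and stop on an object; FORCE is the grip in N (left out, the last holds). Time passes only in rows, so rows that repeat a pose let the fingers close, or fill a call up. It gives the time, the measured TCP pose, the force and the opening at its end, in the units of the state.
- manip.read_state(): the state, without advancing time (a new reading comes with each control period).
- manip.camera(name): name is "side" or "top"; returns a dict with "pixels" (400x640x3 uint8, red, green, blue), "fx", "fy", "cx", "cy" (pixels), "extrinsics" (4x4, takes a point from world to camera coordinates). Camera axes: x right, y down, z forward; pixel columns grow to the right and rows downward; lengths in mm; the calibration is good to about 2 mm. A picture is of the moment at which its call begins. There is no depth.
- manip.sign_off(): hands the job in, once; it reports no verdict.
Trained networks look in a picture, given as the dict that the camera call returned (one of the last four; its "shot" number tells which), for a name from the list of things; names that differ only in an ending like _2 or _b are one class to them, and where a whole thing is asked for, a point or a joint stands for the part that bears it (a point fixed in the world has none). Each returns a list of dicts, best first, with "conf" (0 to 1); they miss things now and then, are a little off and sometimes report something else, mostly with a low value. They report only what shows in the picture. A call takes as long as a camera call.
- manip.search_frame(picture, name): "location" ([x, y, z] in mm, in world coordinates, good to about 4 mm: the middle of the surface that is visible of it).
- manip.masks_of(picture, name): "mask" (400x640 bool, what is visible of it).
The state is a dict: "clock": time; "joints": joint angles; "qd": joint speeds; "effort": joint torques, N m; "eef_pos": TCP position; "eef_rot": TCP orientation; "wrist_force": force on the tool from outside, world axes, zero at the start; "moment": the same for the moment, N m; "finger_gap": finger opening in mm.
Only numpy, scipy, OpenCV 4.12 (cv2) and the standard library are available. Lean on these libraries where they do the work, as an engineer would, in place of code of your own. Each camera call takes 0.05 s, during which the arm holds its last target. There are 200 camera calls.

### The job

Four parts lie side by side in the bays of the grey rack, in the order in which they were taken off. Move them all to the empty wooden rack with blue blocks, one to a bay, in the reverse order: the part that is leftmost in the grey rack goes to the rightmost bay, the next to the second from the right, and so on. Leave each part lying flat in the middle of its bay, lengthwise between the front and back blocks just as it lay before, and let go of it.

Things in the scene. Friction and masses are not known exactly. Their poses are not given: they have to be found in the camera images.
- barb_mid (a point): Brass hose barb with a hexagon, 55 mm long, 22 mm wide, 25 mm high. The point lies in its middle, half-way up (12.5 mm above its underside). It lies on its side; its y axis runs along its length and z is up. At the start it lies on the yellow pad.
- nipple_mid (a point): Dark grey steel pipe nipple with a hexagon, 60 mm long, 27 mm wide, 31 mm high. The point lies in its middle, half-way up (15.5 mm above its underside). It lies on its side; its y axis runs along its length and z is up. At the start it lies on the white pad.
- spring_mid (a point): Bright steel compression spring (rigid), 65 mm long, 25 mm wide, 25 mm high. The point lies in its middle, half-way up (12.5 mm above its underside). It lies on its side; its y axis runs along its length and z is up. At the start it lies on the green pad.
- bolt_mid (a point): Bright bolt with its nut on, 84 mm long, 22 mm wide, 26 mm high. The point lies in its middle, half-way up (12.5 mm above its underside). It lies on its side; its y axis runs along its length and z is up. At the start it lies on the orange pad.
- strip_rack: Fixed grey rack, dark blocks, a coloured pad in each of 4 bays where the parts lie at the start, lengthwise along its x to 0.1 rad. Board 100 (x) x 242 (y) x 8 mm; origin mid-underside, on the bench; x points away from the robot, y along the row to the robot's left, turned up to 12 degrees. Bay middles: x = 0, y = 0.09, 0.03, -0.03, -0.09 m. Same size and blocks as the wooden rack.
- build_rack: Fixed wooden rack, empty: the parts go on its flat board, lengthwise along its x. Size, origin, axes and bay middles as for the grey rack; board top 8 mm up. Blocks 14 mm high, 14 mm wide (ends 7) stand between bays only at x = 29 to 45 mm and -45 to -29 mm, leaving 46 mm between blocks in a bay and the middle of the board open for fingers.
- pad_yellow: Flat yellow plastic pad, 86 x 44 x 3 mm, fixed in one of the bays of the grey rack, under one part; origin mid-underside, on the board. It shows the bay in which that part lay at the start. Colour has no meaning. Beware behind the racks: a steel parts case from x = 0.59 m, y = -0.09 to 0.23 m in the robot's frame, walls 58 mm high, its open lid up to 0.25 m high at x = 0.68 to 0.83 m.
- pad_white: Flat white plastic pad, 86 x 44 x 3 mm, fixed in one of the bays of the grey rack, under one part; origin mid-underside, on the board. It shows the bay in which that part lay at the start. Colour has no meaning. Beware behind the racks: a steel parts case from x = 0.59 m, y = -0.09 to 0.23 m in the robot's frame, walls 58 mm high, its open lid up to 0.25 m high at x = 0.68 to 0.83 m.
- pad_green: Flat green plastic pad, 86 x 44 x 3 mm, fixed in one of the bays of the grey rack, under one part; origin mid-underside, on the board. It shows the bay in which that part lay at the start. Colour has no meaning. Beware behind the racks: a steel parts case from x = 0.59 m, y = -0.09 to 0.23 m in the robot's frame, walls 58 mm high, its open lid up to 0.25 m high at x = 0.68 to 0.83 m.
- pad_orange: Flat orange plastic pad, 86 x 44 x 3 mm, fixed in one of the bays of the grey rack, under one part; origin mid-underside, on the board. It shows the bay in which that part lay at the start. Colour has no meaning. Beware behind the racks: a steel parts case from x = 0.59 m, y = -0.09 to 0.23 m in the robot's frame, walls 58 mm high, its open lid up to 0.25 m high at x = 0.68 to 0.83 m.

How it is judged:
By the outcome, as a careful person would: the job done as asked, in the order asked, and still so for the second after the job is handed in, with the robot touching nothing.
It also fails if it takes over 99 s, if anything falls off the work surface, if the arm or the gripper's body presses on something with over 40 N, if the wrist force passes 120 N, or if a joint passes its speed limit or range.

## Working session

There is one attempt and no reset: what is moved stays moved. The work goes in short steps, Python scripts to look and compute and a shell command to move; the robot and the scene stay as the last step left them, time stands still between calls to the robot, and variables do not carry over. Pictures are saved under pics/ and viewed, about 12 in all and at most 16, crops included, and the job is handed in when it is done.

```bash
ls; mkdir -p pics
cat > h.py <<'E'
import numpy as np, cv2
from cell import manip
def ray(c,u,v,z):
    E=np.array(c["extrinsics"]);R=E[:3,:3];t=E[:3,3]
    o=-R.T@t; d=R.T@np.array([(u-c["cx"])/c["fx"],(v-c["cy"])/c["fy"],1.])
    return o+d*(z-o[2])/d[2]
def maskpose(c,name,z):
    r=manip.masks_of(c,name)
    if not r: return None
    m=r[0]["mask"]; v,u=np.nonzero(m)
    P=np.array([ray(c,a,b,z)[:2] for a,b in zip(u,v)],np.float32)
    (cx,cy),(w,h),a=cv2.minAreaRect(P)
    if w<h: w,h,a=h,w,a+90
    a=(a+90)%180-90
    return dict(conf=round(r[0]["conf"],2),c=(round(cx,1),round(cy,1)),mean=P.mean(0).round(1),len=round(w,1),wid=round(h,1),ang=round(a,1))
def save(c,n): cv2.imwrite(f"pics/{n}.png",c["pixels"][:,:,::-1])
E
python3 - <<'E'
from h import *
s=manip.read_state();print({k:np.round(s[k],3) for k in("clock","eef_pos","eef_rot","finger_gap")})
t=manip.camera("top");save(t,"top0");
d=manip.camera("side");save(d,"side0")
for n,z in dict(barb_mid=23,nipple_mid=26,spring_mid=23,bolt_mid=23,strip_rack=8,build_rack=8,pad_yellow=11,pad_white=11,pad_green=11,pad_orange=11).items():
    print(n,maskpose(t,n,z))
    for c in(t,d):
        r=manip.search_frame(c,n); print("   ",[(np.round(q["location"],0),round(q["conf"],2)) for q in r[:2]])
E
```

```text
pics
{'clock': np.float64(0.0), 'eef_pos': array([180.608, 519.222, 204.877]), 'eef_rot': array([-3.14 , -0.   ,  2.807]), 'finger_gap': np.float64(93.955)}
barb_mid {'conf': 0.57, 'c': (510.9, 69.4), 'mean': array([512.3,  69.2], dtype=float32), 'len': 55.7, 'wid': 21.7, 'ang': -0.0}
    [(array([513.,  70.,  29.]), 0.49), (array([506., 130.,  14.]), 0.4)]
    [(array([502.,  65.,   7.]), 0.65), (array([514.,  66.,  28.]), 0.51)]
nipple_mid {'conf': 0.62, 'c': (525.7, -48.0), 'mean': array([525.7, -48.5], dtype=float32), 'len': 60.4, 'wid': 26.3, 'ang': -0.6}
    [(array([526., -46.,  41.]), 0.64)]
    [(array([515., -53.,  34.]), 0.78)]
spring_mid {'conf': 0.49, 'c': (518.5, 10.7), 'mean': array([518. ,  11.9], dtype=float32), 'len': 61.3, 'wid': 19.7, 'ang': 5.1}
    [(array([519.,  12.,  34.]), 0.69), (array([503., 131.,  14.]), 0.45)]
    [(array([516.,   8.,  26.]), 0.74)]
bolt_mid None
    [(array([503., 128.,  28.]), 0.73)]
    [(array([494., 131.,  26.]), 0.82)]
strip_rack None
    [(array([509.,  41.,   6.]), 0.63)]
    [(array([490.,  16.,   5.]), 0.7)]
build_rack {'conf':
[... 331 characters left out ...]
rray([508.,  76.,   8.]), 0.79)]
    [(array([503.,  63.,   7.]), 0.91)]
pad_white {'conf': 0.87, 'c': (526.8, -48.5), 'mean': array([527.1, -46.4], dtype=float32), 'len': 85.5, 'wid': 44.3, 'ang': 8.1}
    [(array([525., -38.,  11.]), 0.79)]
    [(array([509., -50.,  16.]), 0.9)]
pad_green {'conf': 0.63, 'c': (519.6, 11.0), 'mean': array([518.6,  11.1], dtype=float32), 'len': 86.0, 'wid': 44.2, 'ang': 6.9}
    [(array([522.,  20.,  12.]), 0.73)]
    [(array([511.,  10.,  11.]), 0.68)]
pad_orange {'conf': 0.8, 'c': (505.7, 131.0), 'mean': array([507.1, 131.2], dtype=float32), 'len': 85.7, 'wid': 42.8, 'ang': 6.0}
    [(array([503., 130.,  12.]), 0.65)]
    [(array([506., 123.,  12.]), 0.69)]
```

View pics/top0.png

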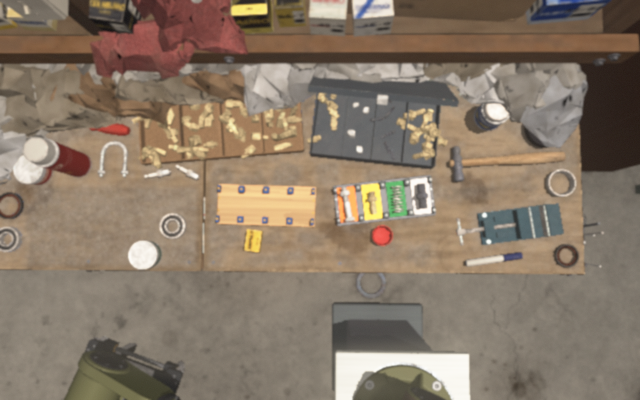

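View pics/side0.png

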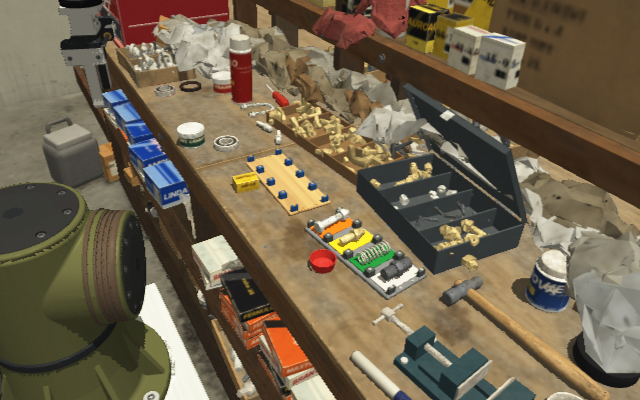

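The top view shows the grey rack at about (385,200) px: bolt, barb, spring, nipple from left to right. The wooden rack is at (267,205) px. Arm and bench above the racks are clear. Now a zoom for grasp details.

Run:
```python
from h import *
t=manip.camera("top");d=manip.camera("side")
a=cv2.resize(t["pixels"][165:240,325:445],(800,500),interpolation=cv2.INTER_CUBIC)[:,:,::-1]
b=cv2.resize(d["pixels"][195:305,295:435],(800,600),interpolation=cv2.INTER_CUBIC)[:,:,::-1]
cv2.imwrite("pics/z1.png",a);cv2.imwrite("pics/z2.png",b)
for n in "bolt barb spring nipple".split():
    z=26 if n=="nipple" else 23
    print(n,maskpose(t,n+"_mid",z),"\n   side",maskpose(d,n+"_mid",z))
print(maskpose(t,"build_rack",8),maskpose(d,"build_rack",8),maskpose(t,"strip_rack",8))
```

```text
bolt {'conf': 0.66, 'c': (505.7, 131.9), 'mean': array([504.4, 131.7], dtype=float32), 'len': 82.1, 'wid': 18.0, 'ang': 11.0} 
   side {'conf': 0.88, 'c': (504.0, 136.4), 'mean': array([502.4, 135.3], dtype=float32), 'len': 95.3, 'wid': 34.2, 'ang': 11.0}
barb {'conf': 0.46, 'c': (510.9, 70.7), 'mean': array([512.1,  69.3], dtype=float32), 'len': 50.9, 'wid': 19.3, 'ang': -0.1} 
   side {'conf': 0.61, 'c': (529.7, -42.6), 'mean': array([529. , -43.4], dtype=float32), 'len': 78.7, 'wid': 36.0, 'ang': 16.9}
spring {'conf': 0.56, 'c': (519.7, 11.0), 'mean': array([522.5,  11.9], dtype=float32), 'len': 58.1, 'wid': 15.1, 'ang': 4.8} 
   side {'conf': 0.72, 'c': (518.5, 13.3), 'mean': array([517.4,  12.6], dtype=float32), 'len': 71.4, 'wid': 32.1, 'ang': 5.2}
nipple {'conf': 0.7, 'c': (525.7, -48.0), 'mean': array([525.3, -48.7], dtype=float32), 'len': 60.5, 'wid': 26.3, 'ang': -0.5} 
   side {'conf': 0.89, 'c': (528.5, -45.6), 'mean': array([528. , -45.9], dtype=float32), 'len': 76.3, 'wid': 34.2, 'ang': 16.9}
{'conf': 0.75, 'c': (502.5, 329.4), 'mean': array([501.8, 329.1], dtype=float32), 'len': 241.1, 'wid': 99.7, 'ang': 88.5} {'conf': 0.84, 'c': (504.0, 337.6), 'mean': array([501.6, 320.4], dtype=float32), 'len': 271.6, 'wid': 108.3, 'ang': 88.4} {'conf': 0.77, 'c': (516.3, 40.9), 'mean': array([512.4,  39.8], dtype=float32), 'len': 243.6, 'wid': 103.2, 'ang': -84.1}
```

View pics/z1.png

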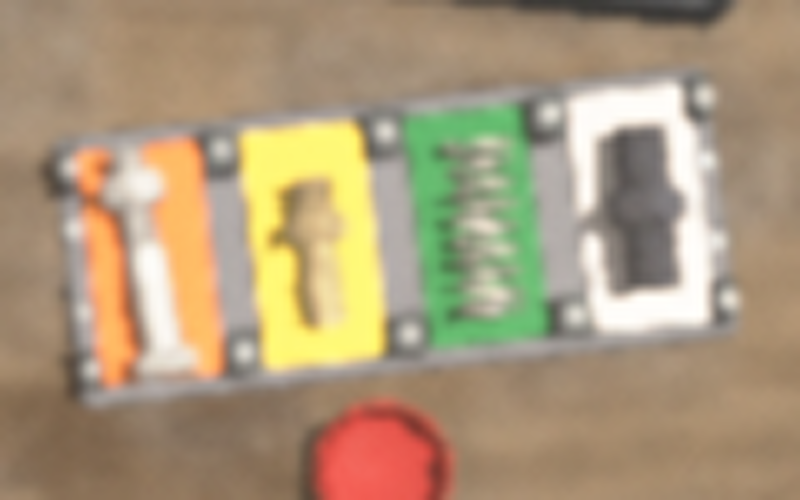

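View pics/z2.png

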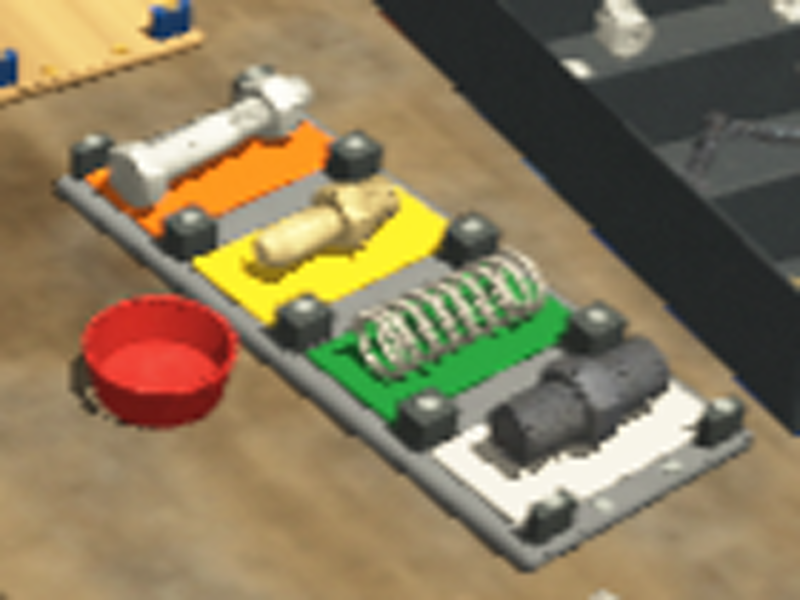

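Bolt (orange), barb (yellow), spring (green), nipple (white) from left to right; bolt leans about +11°, barb about +7°, spring about +5°, nipple about 0°. There is free space at each part's middle. The wooden rack is at (502.5,329.3), yaw −1.6°. First move: over the bolt.

```bash
python3 -m crank '[{"offset":[0.02,-0.024,-0.005],"spin":3},{"offset":[0.046,-0.055,-0.012],"spin":8},{"offset":[0.072,-0.086,-0.019],"spin":12},{"offset":[0.098,-0.117,-0.026],"spin":16},{"offset":[0.124,-0.148,-0.033],"spin":20},{"offset":[0.15,-0.179,-0.04],"spin":24},{"offset":[0.17,-0.203,-0.045],"spin":28},{"offset":[0.18,-0.215,-0.05],"spin":30}]' 0.5 40
```

```text
clock: 2.92
eef_pos: [362.5, 301.9, 155.3]
eef_rot: [-3.141, 0.0, -2.951]
wrist_force: [0.8, -0.1, -0.0]
finger_gap: 48.0
```

```bash
python3 -m crank '[{"offset":[0.02,-0.024,-0.01],"spin":0},{"offset":[0.045,-0.053,-0.022],"spin":0},{"offset":[0.07,-0.083,-0.035],"spin":0},{"offset":[0.095,-0.113,-0.05],"spin":0},{"offset":[0.12,-0.143,-0.065],"spin":0},{"offset":[0.137,-0.163,-0.073],"spin":0},{"offset":[0.143,-0.17,-0.075],"spin":0},{"offset":[0.143,-0.17,-0.075],"spin":0}]'
python3 - <<'E'
from h import *
c=manip.camera("side"); cv2.imwrite("pics/z3.png",cv2.resize(c["pixels"][120:320,250:490],(720,600),interpolation=2)[:,:,::-1])
E
```

```text
clock: 3.58
eef_pos: [506.0, 130.6, 79.7]
eef_rot: [-3.141, -0.001, -2.954]
wrist_force: [-0.3, 0.2, 0.1]
finger_gap: 46.8
```

View pics/z3.png

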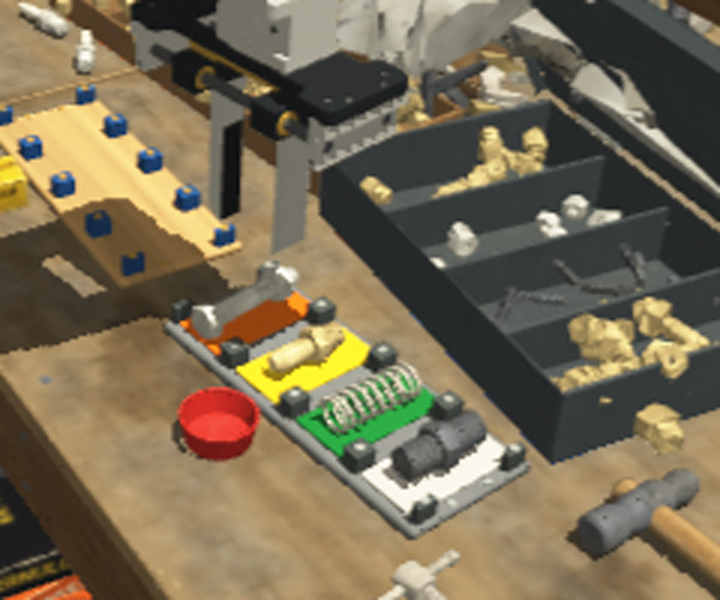

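Fingers stand above the bolt, straddling it (tips around (225,215) and (290,245) in the crop). Descend, close, lift.

```bash
python3 -m crank '[{"offset":[0,0.001,-0.012],"spin":0},{"offset":[0,0.001,-0.026],"spin":0},{"offset":[0,0.001,-0.04],"spin":0},{"offset":[0,0.001,-0.052],"spin":0},{"offset":[0,0.001,-0.06],"spin":0},{"offset":[0,0.001,-0.065],"spin":0},{"offset":[0,0.001,-0.065],"spin":0},{"offset":[0,0.001,-0.065],"spin":0}]' 0.5 40
python3 -m crank '[{"offset":[0,0,0],"spin":0},{"offset":[0,0,0],"spin":0},{"offset":[0,0,0],"spin":0},{"offset":[0,0,0],"spin":0},{"offset":[0,0,0],"spin":0},{"offset":[0,0,0],"spin":0},{"offset":[0,0,0],"spin":0},{"offset":[0,0,0],"spin":0}]' 0 40
```

```text
clock: 4.3
eef_pos: [505.5, 133.1, 15.4]
eef_rot: [-3.141, 0.0, -2.952]
wrist_force: [0.2, 0.8, -0.3]
finger_gap: 46.6
clock: 4.97
eef_pos: [505.6, 133.1, 15.7]
eef_rot: [-3.142, 0.001, -2.952]
wrist_force: [-1.4, 0.5, 5.3]
finger_gap: 22.3
```

```bash
python3 -m crank '[{"offset":[0,0,0],"spin":0},{"offset":[0,0,0],"spin":0},{"offset":[0,0,0],"spin":0},{"offset":[0,0,0.004],"spin":0},{"offset":[0,0,0.01],"spin":0},{"offset":[0,0,0.02],"spin":0},{"offset":[0,0,0.03],"spin":0},{"offset":[0,0,0.04],"spin":0}]' 0 40
python3 - <<'E'
from h import *
c=manip.camera("side"); cv2.imwrite("pics/z4.png",cv2.resize(c["pixels"][140:300,270:430],(600,600),interpolation=2)[:,:,::-1])
E
```

```text
clock: 5.63
eef_pos: [505.8, 133.1, 57.1]
eef_rot: [-3.141, 0.001, -2.952]
wrist_force: [-0.3, -0.5, -1.7]
finger_gap: 21.8
```

View pics/z4.png

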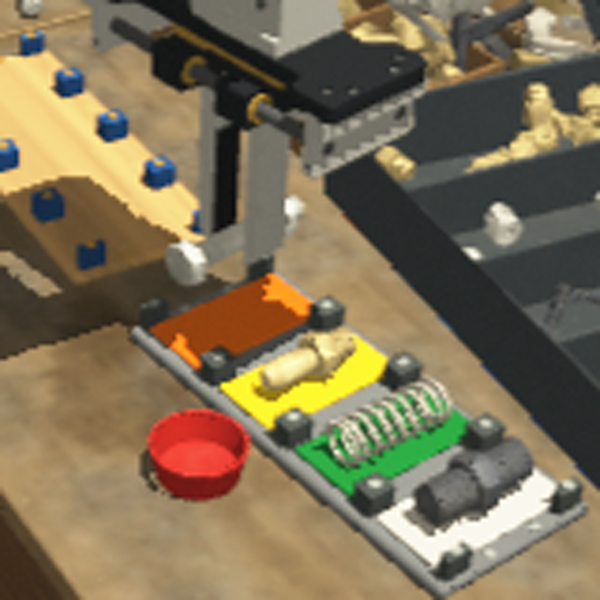

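Bolt held level (in crop around (230,240)). Carry to the rightmost bay of the wooden rack.

```bash
python3 -m crank '[{"offset":[-0.001,0.015,0.004],"spin":-2},{"offset":[-0.002,0.037,0.004],"spin":-5},{"offset":[-0.003,0.06,0.004],"spin":-8},{"offset":[-0.005,0.082,0.002],"spin":-11},{"offset":[-0.006,0.098,0],"spin":-12.5},{"offset":[-0.006,0.106,0],"spin":-12.5},{"offset":[-0.006,0.106,0],"spin":-12.5},{"offset":[-0.006,0.106,0],"spin":-12.5}]'
python3 - <<'E'
from h import *
t=manip.camera("top");c=manip.camera("side"); cv2.imwrite("pics/z5.png",np.hstack([cv2.resize(x,(400,400),interpolation=2) for x in(c["pixels"][130:270,220:360],t["pixels"][160:250,210:350])])[:,:,::-1])
E
```

```text
clock: 6.35
eef_pos: [500.8, 239.0, 59.2]
eef_rot: [-3.141, 0.004, 3.115]
wrist_force: [0.5, 0.1, -1.3]
finger_gap: 22.0
```

View pics/z5.png

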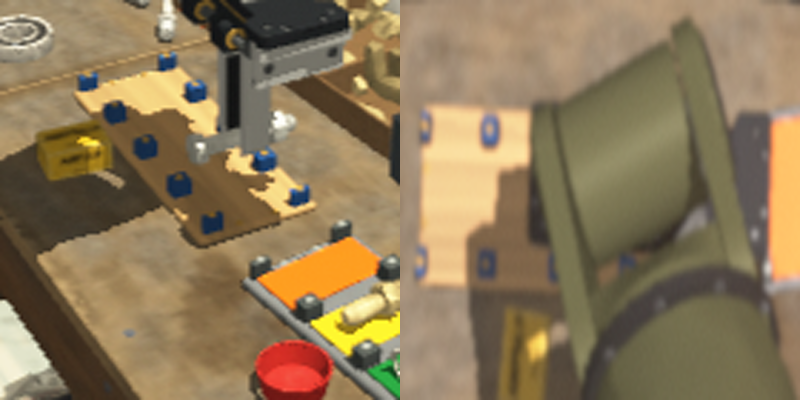

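Bolt is over the end bay (crop left: bolt (240,140), blocks at (265,158),(300,193) and (180,183),(212,222)). Lower and release.

```bash
python3 -m crank '[{"offset":[-0.001,0,-0.01],"spin":0},{"offset":[-0.001,0,-0.02],"spin":0},{"offset":[-0.001,0,-0.03],"spin":0},{"offset":[-0.001,0,-0.037],"spin":0},{"offset":[-0.001,0,-0.042],"spin":0},{"offset":[-0.001,0,-0.045],"spin":0},{"offset":[-0.001,0,-0.046],"spin":0},{"offset":[-0.001,0,-0.046],"spin":0}]'
python3 -m crank '[{"offset":[0,0,0],"spin":0},{"offset":[0,0,0],"spin":0},{"offset":[0,0,0],"spin":0},{"offset":[0,0,0],"spin":0},{"offset":[0,0,0],"spin":0},{"offset":[0,0,0],"spin":0},{"offset":[0,0,0],"spin":0},{"offset":[0,0,0],"spin":0}]' 0.45
python3 -m crank '[{"offset":[0,0,0.01],"spin":0},{"offset":[0,0,0.025],"spin":0},{"offset":[0,0,0.045],"spin":0},{"offset":[0,0,0.065],"spin":0},{"offset":[0.002,-0.03,0.07],"spin":2},{"offset":[0.004,-0.06,0.07],"spin":5},{"offset":[0.006,-0.085,0.07],"spin":8},{"offset":[0.007,-0.09,0.07],"spin":8}]' 0.5
```

```text
clock: 7.12
eef_pos: [499.9, 238.5, 13.2]
eef_rot: [-3.141, 0.004, 3.113]
wrist_force: [-0.6, -0.0, -1.4]
finger_gap: 21.9
clock: 7.78
eef_pos: [500.0, 238.5, 13.2]
eef_rot: [-3.141, 0.004, 3.113]
wrist_force: [-1.3, -0.3, 0.6]
finger_gap: 42.4
clock: 8.45
eef_pos: [507.2, 145.7, 84.1]
eef_rot: [-3.141, 0.005, -3.03]
wrist_force: [0.1, 0.3, 0.6]
finger_gap: 47.0
```

```bash
python3 -m crank '[{"offset":[0.001,-0.018,0],"spin":0.6},{"offset":[0.002,-0.04,-0.002],"spin":0.6},{"offset":[0.003,-0.06,-0.003],"spin":0.6},{"offset":[0.004,-0.072,-0.004],"spin":0.6},{"offset":[0.004,-0.0755,-0.004],"spin":0.6},{"offset":[0.004,-0.0755,-0.004],"spin":0.6},{"offset":[0.004,-0.0755,-0.014],"spin":0.6},{"offset":[0.004,-0.0755,-0.024],"spin":0.6}]' 0.5
python3 - <<'E'
from h import *
c=manip.camera("side"); cv2.imwrite("pics/z6.png",np.hstack([cv2.resize(x,(400,400),interpolation=2) for x in(c["pixels"][130:270,220:360],c["pixels"][170:310,300:440])])[:,:,::-1])
E
```

```text
clock: 9.12
eef_pos: [511.4, 71.2, 59.7]
eef_rot: [-3.141, 0.006, -3.018]
wrist_force: [0.0, 0.2, -0.4]
finger_gap: 47.0
```

View pics/z6.png

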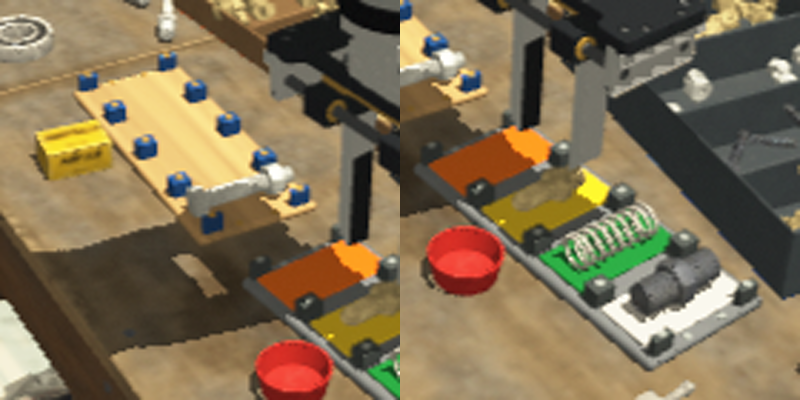

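Bolt lies in the end bay (left crop (235,190)); fingers straddle the barb (right crop (540,195)). Grasp barb.

```bash
python3 -m crank '[{"offset":[0,-0.001,-0.01],"spin":0},{"offset":[0,-0.001,-0.022],"spin":0},{"offset":[0,-0.001,-0.034],"spin":0},{"offset":[0,-0.001,-0.041],"spin":0},{"offset":[0,-0.001,-0.045],"spin":0},{"offset":[0,-0.001,-0.045],"spin":0},{"offset":[0,-0.001,-0.045],"spin":0},{"offset":[0,-0.001,-0.045],"spin":0}]' 0.5
python3 -m crank '[{"offset":[0,0,0],"spin":0},{"offset":[0,0,0],"spin":0},{"offset":[0,0,0],"spin":0},{"offset":[0,0,0],"spin":0},{"offset":[0,0,0],"spin":0},{"offset":[0,0,0],"spin":0},{"offset":[0,0,0],"spin":0},{"offset":[0,0,0],"spin":0}]' 0 40
python3 -m crank '[{"offset":[0,0,0],"spin":0},{"offset":[0,0,0],"spin":0},{"offset":[0,0,0],"spin":0},{"offset":[0,0,0],"spin":0},{"offset":[0,0,0.006],"spin":0},{"offset":[0,0,0.015],"spin":0},{"offset":[0,0,0.03],"spin":0},{"offset":[0,0,0.045],"spin":0}]'
```

```text
clock: 9.83
eef_pos: [510.5, 70.1, 12.8]
eef_rot: [-3.141, 0.003, -3.018]
wrist_force: [-0.2, 0.2, -0.4]
finger_gap: 46.7
clock: 10.5
eef_pos: [510.6, 70.1, 13.0]
eef_rot: [-3.141, 0.003, -3.018]
wrist_force: [-0.3, 1.6, 3.5]
finger_gap: 21.5
clock: 11.17
eef_pos: [510.4, 70.1, 59.0]
eef_rot: [-3.141, 0.003, -3.018]
wrist_force: [0.2, -0.2, -0.3]
finger_gap: 21.5
```

```bash
python3 -m crank '[{"offset":[-0.001,0.02,0.008],"spin":-1},{"offset":[-0.002,0.05,0.01],"spin":-2},{"offset":[-0.003,0.082,0.01],"spin":-3},{"offset":[-0.005,0.114,0.01],"spin":-5},{"offset":[-0.006,0.146,0.01],"spin":-6},{"offset":[-0.007,0.178,0.01],"spin":-7},{"offset":[-0.008,0.204,0.01],"spin":-8},{"offset":[-0.009,0.222,0.01],"spin":-8.7}]'
python3 - <<'E'
from h import *
c=manip.camera("side"); cv2.imwrite("pics/z7.png",np.hstack([cv2.resize(x,(400,400),interpolation=2) for x in(c["pixels"][110:250,220:360],c["pixels"][170:310,300:440])])[:,:,::-1])
E
```

```text
clock: 11.83
eef_pos: [501.1, 294.5, 69.9]
eef_rot: [3.141, 0.003, 3.114]
wrist_force: [0.3, -0.4, -0.2]
finger_gap: 21.5
```

View pics/z7.png

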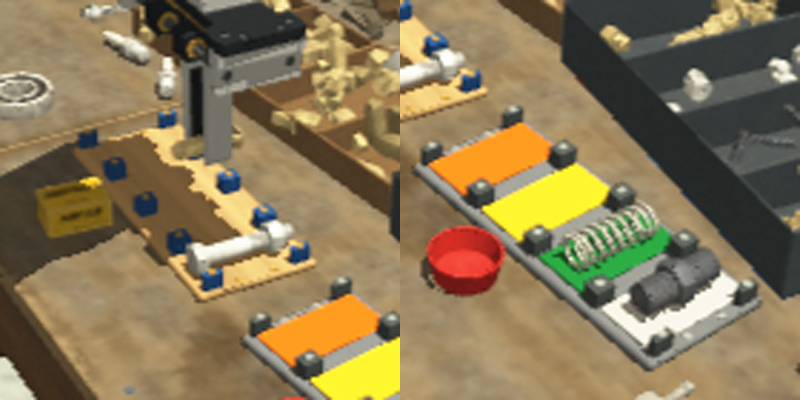

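Barb held level (left crop (210,145)); bolt lies well between its four blocks. Place the barb.

```bash
python3 -m crank '[{"offset":[0.0005,0.004,-0.008],"spin":0},{"offset":[0.0005,0.005,-0.022],"spin":0},{"offset":[0.0005,0.005,-0.036],"spin":0},{"offset":[0.0005,0.005,-0.047],"spin":0},{"offset":[0.0005,0.005,-0.054],"spin":0},{"offset":[0.0005,0.005,-0.058],"spin":0},{"offset":[0.0005,0.005,-0.059],"spin":0},{"offset":[0.0005,0.005,-0.059],"spin":0}]'
python3 -m crank '[{"offset":[0,0,0],"spin":0},{"offset":[0,0,0],"spin":0},{"offset":[0,0,0],"spin":0},{"offset":[0,0,0],"spin":0},{"offset":[0,0,0],"spin":0},{"offset":[0,0,0],"spin":0},{"offset":[0,0,0],"spin":0},{"offset":[0,0,0],"spin":0}]' 0.45
```

```text
clock: 12.55
eef_pos: [501.5, 301.3, 11.0]
eef_rot: [3.141, 0.004, 3.114]
wrist_force: [0.1, -0.4, -0.4]
finger_gap: 21.7
clock: 13.22
eef_pos: [501.5, 301.2, 11.0]
eef_rot: [3.141, 0.004, 3.114]
wrist_force: [0.4, -0.1, -0.1]
finger_gap: 42.4
```

```bash
python3 -m crank '[{"offset":[0,0,0.012],"spin":0},{"offset":[0,0,0.035],"spin":0},{"offset":[0,-0.005,0.06],"spin":0},{"offset":[0.002,-0.03,0.072],"spin":1},{"offset":[0.004,-0.065,0.072],"spin":2},{"offset":[0.006,-0.1,0.072],"spin":3},{"offset":[0.008,-0.13,0.072],"spin":4},{"offset":[0.01,-0.15,0.072],"spin":5}]' 0.5
python3 -m crank '[{"offset":[0.001,-0.02,0],"spin":0},{"offset":[0.002,-0.045,0],"spin":1},{"offset":[0.004,-0.075,0],"spin":1.6},{"offset":[0.006,-0.105,0],"spin":1.6},{"offset":[0.007,-0.125,0],"spin":1.6},{"offset":[0.0075,-0.137,0],"spin":1.6},{"offset":[0.0075,-0.138,-0.008],"spin":1.6},{"offset":[0.0075,-0.138,-0.018],"spin":1.6}]'
python3 - <<'E'
from h import *
c=manip.camera("side"); cv2.imwrite("pics/z8.png",np.hstack([cv2.resize(x,(400,400),interpolation=2) for x in(c["pixels"][130:270,220:360],c["pixels"][180:320,320:460])])[:,:,::-1])
E
```

```text
clock: 13.88
eef_pos: [511.6, 148.9, 84.2]
eef_rot: [3.141, 0.005, -3.082]
wrist_force: [1.3, 0.8, 0.5]
finger_gap: 46.8
clock: 14.55
eef_pos: [519.5, 11.0, 66.3]
eef_rot: [3.141, 0.006, -3.055]
wrist_force: [0.3, 0.3, 1.1]
finger_gap: 47.1
```

View pics/z8.png

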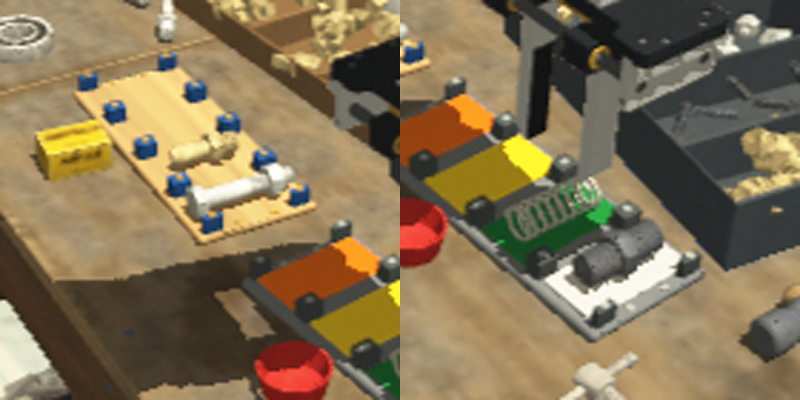

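Barb lies in its bay (left crop (203,150)); the fingers straddle the spring. Grasp it.

```bash
python3 -m crank '[{"offset":[-0.0005,0,-0.01],"spin":0},{"offset":[-0.0005,0,-0.022],"spin":0},{"offset":[-0.0005,0,-0.034],"spin":0},{"offset":[-0.0005,0,-0.043],"spin":0},{"offset":[-0.0005,0,-0.049],"spin":0},{"offset":[-0.0005,0,-0.051],"spin":0},{"offset":[-0.0005,0,-0.0515],"spin":0},{"offset":[-0.0005,0,-0.0515],"spin":0}]' 0.5
python3 -m crank '[{"offset":[0,0,0],"spin":0},{"offset":[0,0,0],"spin":0},{"offset":[0,0,0],"spin":0},{"offset":[0,0,0],"spin":0},{"offset":[0,0,0],"spin":0},{"offset":[0,0,0],"spin":0},{"offset":[0,0,0],"spin":0},{"offset":[0,0,0],"spin":0}]' 0 40
python3 -m crank '[{"offset":[0,0,0],"spin":0},{"offset":[0,0,0],"spin":0},{"offset":[0,0,0],"spin":0},{"offset":[0,0,0],"spin":0},{"offset":[0,0,0.006],"spin":0},{"offset":[0,0,0.015],"spin":0},{"offset":[0,0,0.03],"spin":0},{"offset":[0,0,0.045],"spin":0}]'
```

```text
clock: 15.27
eef_pos: [517.9, 11.9, 12.5]
eef_rot: [3.14, 0.003, -3.054]
wrist_force: [0.3, -0.9, 0.5]
finger_gap: 47.0
clock: 15.93
eef_pos: [518.0, 11.9, 12.7]
eef_rot: [3.141, 0.003, -3.054]
wrist_force: [-2.4, -0.2, 5.6]
finger_gap: 24.7
clock: 16.6
eef_pos: [517.9, 11.9, 58.7]
eef_rot: [3.14, 0.003, -3.054]
wrist_force: [0.1, -0.0, -0.7]
finger_gap: 24.6
```

```bash
python3 -m crank '[{"offset":[-0.001,0.02,0.008],"spin":-1},{"offset":[-0.002,0.05,0.012],"spin":-2},{"offset":[-0.004,0.082,0.012],"spin":-3},{"offset":[-0.006,0.114,0.012],"spin":-4},{"offset":[-0.008,0.146,0.012],"spin":-5},{"offset":[-0.009,0.178,0.012],"spin":-6},{"offset":[-0.01,0.204,0.012],"spin":-6.6},{"offset":[-0.011,0.222,0.012],"spin":-6.6}]'
python3 -m crank '[{"offset":[0,0.02,0],"spin":0},{"offset":[-0.001,0.045,0],"spin":0},{"offset":[-0.002,0.07,0],"spin":0},{"offset":[-0.003,0.095,0],"spin":0},{"offset":[-0.004,0.112,0],"spin":0},{"offset":[-0.0045,0.121,0],"spin":0},{"offset":[-0.0045,0.124,0],"spin":0},{"offset":[-0.0045,0.124,0],"spin":0}]'
```

```text
clock: 17.27
eef_pos: [506.6, 236.2, 71.5]
eef_rot: [3.14, 0.003, 3.115]
wrist_force: [0.9, -0.4, -0.7]
finger_gap: 24.3
clock: 17.93
eef_pos: [502.0, 360.2, 71.7]
eef_rot: [3.14, 0.003, 3.115]
wrist_force: [-0.3, -0.2, 0.3]
finger_gap: 24.8
```

```bash
python3 -m crank '[{"offset":[0.0005,-0.001,-0.01],"spin":0},{"offset":[0.0005,-0.001,-0.024],"spin":0},{"offset":[0.0005,-0.001,-0.038],"spin":0},{"offset":[0.0005,-0.001,-0.049],"spin":0},{"offset":[0.0005,-0.001,-0.056],"spin":0},{"offset":[0.0005,-0.001,-0.06],"spin":0},{"offset":[0.0005,-0.001,-0.0613],"spin":0},{"offset":[0.0005,-0.001,-0.0613],"spin":0}]'
python3 -m crank '[{"offset":[0,0,0],"spin":0},{"offset":[0,0,0],"spin":0},{"offset":[0,0,0],"spin":0},{"offset":[0,0,0],"spin":0},{"offset":[0,0,0],"spin":0},{"offset":[0,0,0],"spin":0},{"offset":[0,0,0],"spin":0},{"offset":[0,0,0],"spin":0}]' 0.45
python3 -m crank '[{"offset":[0,0,0.012],"spin":0},{"offset":[0,0,0.035],"spin":0},{"offset":[0,-0.005,0.06],"spin":0},{"offset":[0.002,-0.03,0.072],"spin":0},{"offset":[0.004,-0.065,0.072],"spin":0},{"offset":[0.006,-0.1,0.072],"spin":0},{"offset":[0.008,-0.133,0.072],"spin":0},{"offset":[0.01,-0.16,0.072],"spin":0}]' 0.5
```

```text
clock: 18.6
eef_pos: [502.6, 359.1, 10.5]
eef_rot: [3.14, 0.003, 3.115]
wrist_force: [0.5, 0.6, -0.3]
finger_gap: 24.2
clock: 19.27
eef_pos: [502.6, 359.1, 10.5]
eef_rot: [3.14, 0.003, 3.115]
wrist_force: [0.8, -0.7, 0.0]
finger_gap: 42.1
clock: 19.93
eef_pos: [512.6, 197.2, 83.6]
eef_rot: [3.14, 0.004, 3.115]
wrist_force: [1.5, 0.1, 0.1]
finger_gap: 47.3
```

```bash
python3 -m crank '[{"offset":[0.001,-0.02,0],"spin":1},{"offset":[0.003,-0.05,0],"spin":1},{"offset":[0.004,-0.085,0],"spin":1},{"offset":[0.006,-0.12,0],"spin":1},{"offset":[0.008,-0.155,0],"spin":1},{"offset":[0.01,-0.185,0],"spin":1},{"offset":[0.012,-0.21,0],"spin":1},{"offset":[0.013,-0.23,0],"spin":1}]' 0.6
python3 -m crank '[{"offset":[0,-0.008,0],"spin":0},{"offset":[0,-0.012,0],"spin":0},{"offset":[0,-0.013,0],"spin":0},{"offset":[0,-0.013,-0.005],"spin":0},{"offset":[0,-0.013,-0.012],"spin":0},{"offset":[0,-0.013,-0.016],"spin":0},{"offset":[0,-0.013,-0.016],"spin":0},{"offset":[0,-0.013,-0.016],"spin":0}]'
python3 - <<'E'
from h import *
c=manip.camera("side"); cv2.imwrite("pics/z9.png",np.hstack([cv2.resize(x,(400,400),interpolation=2) for x in(c["pixels"][130:270,220:360],c["pixels"][180:320,320:460])])[:,:,::-1])
E
```

```text
clock: 20.6
eef_pos: [525.8, -34.9, 84.7]
eef_rot: [3.14, 0.005, 3.131]
wrist_force: [-0.3, 0.3, 1.1]
finger_gap: 56.5
clock: 21.27
eef_pos: [525.6, -47.4, 68.2]
eef_rot: [3.14, 0.004, 3.132]
wrist_force: [1.4, 0.0, -0.2]
finger_gap: 55.9
```

View pics/z9.png

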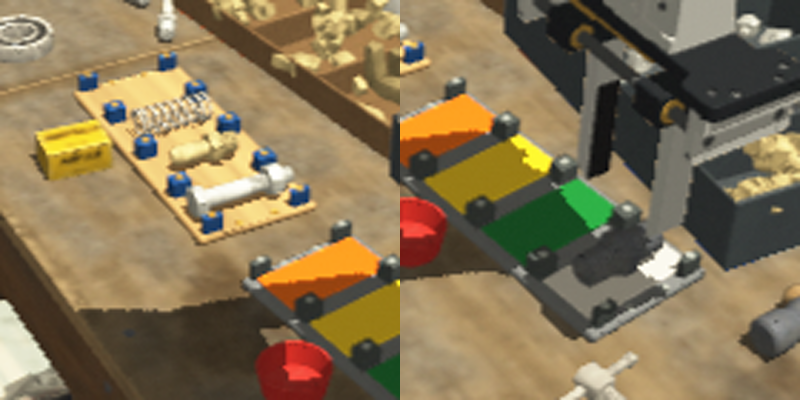

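Spring lies in its bay (left crop (170,113)); fingers straddle the nipple. Grasp.

```bash
python3 -m crank '[{"offset":[0,0,-0.01],"spin":0},{"offset":[0,0,-0.022],"spin":0},{"offset":[0,0,-0.034],"spin":0},{"offset":[0,0,-0.043],"spin":0},{"offset":[0,0,-0.049],"spin":0},{"offset":[0,0,-0.052],"spin":0},{"offset":[0,0,-0.053],"spin":0},{"offset":[0,0,-0.053],"spin":0}]' 0.6
python3 -m crank '[{"offset":[0,0,0],"spin":0},{"offset":[0,0,0],"spin":0},{"offset":[0,0,0],"spin":0},{"offset":[0,0,0],"spin":0},{"offset":[0,0,0],"spin":0},{"offset":[0,0,0],"spin":0},{"offset":[0,0,0],"spin":0},{"offset":[0,0,0],"spin":0}]' 0 45
python3 -m crank '[{"offset":[0,0,0],"spin":0},{"offset":[0,0,0],"spin":0},{"offset":[0,0,0],"spin":0},{"offset":[0,0,0],"spin":0},{"offset":[0,0,0.006],"spin":0},{"offset":[0,0,0.015],"spin":0},{"offset":[0,0,0.03],"spin":0},{"offset":[0,0,0.045],"spin":0}]'
python3 -m crank '[{"offset":[-0.001,0.02,0.008],"spin":0},{"offset":[-0.002,0.05,0.012],"spin":0},{"offset":[-0.003,0.082,0.012],"spin":-0.5},{"offset":[-0.004,0.114,0.012],"spin":-1},{"offset":[-0.005,0.146,0.012],"spin":-1},{"offset":[-0.006,0.178,0.012],"spin":-1},{"offset":[-0.007,0.204,0.012],"spin":-1},{"offset":[-0.008,0.222,0.012],"spin":-1}]'
```

```text
clock: 21.98
eef_pos: [525.9, -47.6, 15.5]
eef_rot: [3.14, 0.005, 3.131]
wrist_force: [0.1, -0.7, 0.4]
finger_gap: 56.4
clock: 22.65
eef_pos: [526.0, -47.6, 15.7]
eef_rot: [3.14, 0.005, 3.131]
wrist_force: [-0.2, 0.7, 2.3]
finger_gap: 27.4
clock: 23.32
eef_pos: [525.8, -47.6, 61.7]
eef_rot: [3.14, 0.005, 3.131]
wrist_force: [0.0, 0.6, -1.2]
finger_gap: 27.1
clock: 23.98
eef_pos: [517.6, 176.8, 74.5]
eef_rot: [3.14, 0.005, 3.115]
wrist_force: [-0.7, -0.0, -1.0]
finger_gap: 27.2
```

```bash
python3 -m crank '[{"offset":[-0.001,0.025,0],"spin":0},{"offset":[-0.003,0.057,0],"spin":0},{"offset":[-0.005,0.09,0],"spin":0},{"offset":[-0.006,0.123,0],"spin":0},{"offset":[-0.008,0.156,0],"spin":0},{"offset":[-0.009,0.186,0],"spin":0},{"offset":[-0.01,0.211,0],"spin":0},{"offset":[-0.011,0.228,0],"spin":0}]'
python3 -m crank '[{"offset":[-0.001,0.007,0],"spin":0},{"offset":[-0.001,0.012,0],"spin":0},{"offset":[-0.001,0.0125,0],"spin":0},{"offset":[-0.001,0.0125,-0.008],"spin":0},{"offset":[-0.001,0.0125,-0.018],"spin":0},{"offset":[-0.001,0.0125,-0.026],"spin":0},{"offset":[-0.001,0.0125,-0.03],"spin":0},{"offset":[-0.001,0.0125,-0.03],"spin":0}]'
```

```text
clock: 24.65
eef_pos: [506.0, 407.1, 75.3]
eef_rot: [3.139, 0.006, 3.117]
wrist_force: [-0.5, -0.7, -1.3]
finger_gap: 27.2
clock: 25.32
eef_pos: [504.6, 418.8, 43.6]
eef_rot: [3.141, 0.004, 3.116]
wrist_force: [-0.3, 0.4, -1.1]
finger_gap: 27.2
```

Place z = 15.7−3 ≈ 13.

```bash
python3 -m crank '[{"offset":[0.0005,0.0005,-0.008],"spin":0},{"offset":[0.0005,0.0005,-0.016],"spin":0},{"offset":[0.0005,0.0005,-0.022],"spin":0},{"offset":[0.0005,0.0005,-0.027],"spin":0},{"offset":[0.0005,0.0005,-0.0295],"spin":0},{"offset":[0.0005,0.0005,-0.0305],"spin":0},{"offset":[0.0005,0.0005,-0.0305],"spin":0},{"offset":[0.0005,0.0005,-0.0305],"spin":0}]'
python3 -m crank '[{"offset":[0,0,0],"spin":0},{"offset":[0,0,0],"spin":0},{"offset":[0,0,0],"spin":0},{"offset":[0,0,0],"spin":0},{"offset":[0,0,0],"spin":0},{"offset":[0,0,0],"spin":0},{"offset":[0,0,0],"spin":0},{"offset":[0,0,0],"spin":0}]' 0.5
python3 -m crank '[{"offset":[0,0,0.012],"spin":0},{"offset":[0,0,0.035],"spin":0},{"offset":[0,0,0.06],"spin":0},{"offset":[-0.01,0.01,0.085],"spin":0},{"offset":[-0.03,0.02,0.11],"spin":0},{"offset":[-0.06,0.03,0.13],"spin":0},{"offset":[-0.09,0.045,0.14],"spin":0},{"offset":[-0.12,0.06,0.15],"spin":0}]'
python3 -m crank '[{"offset":[-0.025,0.01,0],"spin":0},{"offset":[-0.055,0.02,0],"spin":0},{"offset":[-0.085,0.03,0],"spin":0},{"offset":[-0.115,0.04,0],"spin":0},{"offset":[-0.145,0.05,0],"spin":0},{"offset":[-0.17,0.06,0],"spin":0},{"offset":[-0.19,0.07,0],"spin":0},{"offset":[-0.2,0.07,0],"spin":0}]'
python3 - <<'E'
from h import *
t=manip.camera("top");d=manip.camera("side")
cv2.imwrite("pics/z10.png",np.hstack([cv2.resize(x,(400,400),interpolation=2) for x in(d["pixels"][130:270,220:360],t["pixels"][145:265,205:325])])[:,:,::-1])
b=maskpose(t,"build_rack",8);print(b)
for n in "bolt barb spring nipple".split():
    print(n,maskpose(t,n+"_mid",23 if n=="nipple" else 20))
E
```

```text
clock: 25.98
eef_pos: [505.2, 419.4, 13.4]
eef_rot: [3.14, 0.004, 3.116]
wrist_force: [0.8, -0.3, -1.1]
finger_gap: 27.1
clock: 26.65
eef_pos: [505.2, 419.4, 13.3]
eef_rot: [3.14, 0.004, 3.116]
wrist_force: [-0.3, -1.0, 0.4]
finger_gap: 47.1
clock: 27.32
eef_pos: [384.2, 479.8, 165.7]
eef_rot: [3.139, 0.006, 3.115]
wrist_force: [0.0, 0.3, 0.4]
finger_gap: 46.8
clock: 27.98
eef_pos: [181.9, 550.9, 166.7]
eef_rot: [3.138, 0.006, 3.117]
wrist_force: [0.7, 0.9, 0.0]
finger_gap: 47.0
{'conf': 0.63, 'c': (502.4, 329.1), 'mean': array([501.7, 331.5], dtype=float32), 'len': 245.2, 'wid': 100.0, 'ang': 88.5}
bolt {'conf': 0.7, 'c': (500.7, 235.1), 'mean': array([502.3, 236.4], dtype=float32), 'len': 80.3, 'wid': 19.5, 'ang': 0.6}
barb {'conf': 0.55, 'c': (501.6, 298.4), 'mean': array([503.8, 298.9], dtype=float32), 'len': 53.6, 'wid': 19.5, 'ang': 0.9}
spring {'conf': 0.67, 'c': (502.5, 358.1), 'mean': array([495.2, 358.2], dtype=float32), 'len': 61.1, 'wid': 17.1, 'ang': 1.1}
nipple {'conf': 0.48, 'c': (505.6, 418.6), 'mean': array([504.9, 418.1], dtype=float32), 'len': 58.7, 'wid': 26.9, 'ang': 1.3}
```

View pics/z10.png

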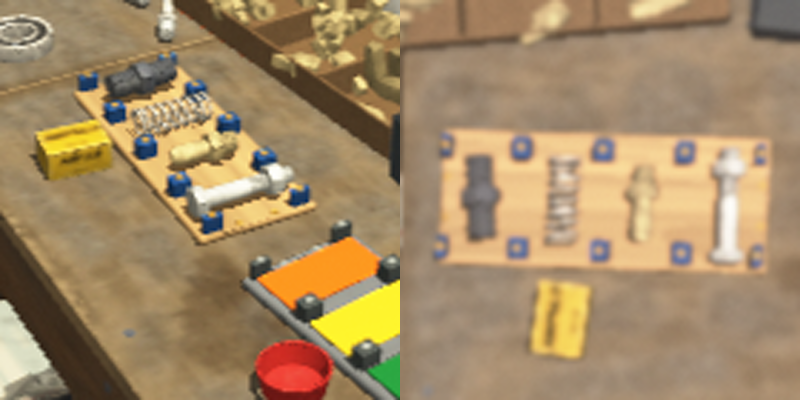

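All four lie flat in their bays, order nipple, spring, barb, bolt from left to right, robot clear.

```bash
python3 -c "
from cell import manip
print(manip.sign_off(), manip.read_state()['clock'])"
```

```text
the job is handed in; nothing more can be done
the job is handed in; nothing more can be done
```

All four parts are in the wooden rack in reverse order: nipple, spring, barb and bolt from left to right, with the bolt rightmost. I moved them one at a time, let go of each, pulled the arm clear and handed the job in at about 28.5 s.

In the last pictures, all four parts lie flat, lengthwise between the front and back blocks, with the robot touching nothing. Measured from the last top view:

- **Position:** barb, spring and nipple are within about 1–2 mm of their bay middles. The bolt is the furthest off, about 4 mm to the right of its bay middle by the mask, but clear of the blocks.
- **Angle:** the parts measure about 2–3° off the rack's direction by the masks. That is within what this coarse view can resolve.
- **Disagreement:** after the barb was placed, the tool read about 2 mm left of the bay middle, but the last picture puts the barb about 1 mm right of it. I left it there.

The wrist force stayed under 6 N in every reading I took.

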